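Put the edge burnisher in third gear

ROBOT

A 6-joint arm with a two-finger parallel gripper is mounted at the origin on a cart in front of the work surface, level with it; the furniture and walls round the work are solid. World frame = base frame: x ahead of the robot, y to its left, z up, the work surface at z = 0. Lengths are in m, angles in rad, forces in N, time in s.
With the tool pointing down it reaches from about 0.25 to 0.775 m from the base axis. Payload 8.9 kg.
Tool frame: the origin (TCP) lies at the very end of the fingers, on their centre line; the grasp point (between the pads) lies 19 mm behind it; z points along the fingers, y is the line along which they close (so a half turn about z gives the same grasp; the last joint's range is limited). The gripper opens to 85 mm and grips with 20 to 120 N. Pads are 22 mm wide; open, the fingers measure 114 mm over their backs; the gripper's body (76 mm by 85 mm) begins 54 mm behind the grasp point. The pads swing forward as they close: fully open they stand 13 mm farther back than shut.
Start: joints at [-1.466, 0.291, -0.153, 1.127, 0, 1.431], TCP at [0.127, -0.509, 0.198] pointing down, gripper open.
Joint ranges: [-2.52, 2.52], [-0.91, 1.74], [-1.3, 1.37], [-1.96, 2.02], [-1.52, 1.47], [-3.14, 3.14]. Speed limits (rad/s): [2.22, 2.22, 2.79, 3.14, 3.14, 3.14].

INTERFACE

Orientations are given as a rotation vector (axis times angle).
In Python, from workcell import ctrl, jaws, planner, viewer gives the robot as it stands. The module is installed in compiled form; this text tells all that it offers. Calls block until the motion is done:
- ctrl.move_ptp(position, orientation): joint-space move of the TCP to a pose.
- ctrl.move_linear(position, vel=0.15, attitude=None, stop_force=None): straight line of the TCP; attitude=None keeps the orientation; vel is the mean speed in m/s. With stop_force (N) it stops when the force on the tool has changed by that much, and returns True; else False.
- ctrl.set_joints(angles): joint-space move.
- jaws.gripper_to(opening, grasp_force=None): opening from 0.0 (shut) to 1.0 (fully open); grasp_force is the grip in N (None keeps the last); returns when the fingers have stopped.
- ctrl.wait(seconds).
- planner.inverse_kinematics(position, orientation): joint angles nearest the present ones, or None.
- ctrl.state(): the state.
- viewer.capture(name): name is "scene" or "top" or "wrist"; returns the picture (384x512x3 uint8, red, green, blue); there is no depth.
- viewer.get_calibration(name): a dict with "mtx" (3x3 intrinsics, pixels), "D" ([k1, k2, p1, p2, k3] as OpenCV has them; the pictures are not rectified), "position" and "attitude" of the camera in the world. Camera axes: x right, y down, z forward; pixel columns grow to the right and rows downward; lengths in m; the calibration is good to about 2 mm. A picture is of the moment at which its call begins: read the wrist's pose just before it. get_calibration takes no time and is no camera call; for the wrist camera it gives the pose at the moment of the call.
A pose or a line that the arm cannot do raises ctrl.Unreachable and nothing moves.
- ctrl.hand_in(): hands the job in; it is judged then, once.
The state is a dict: "time_s": time; "joint_positions": joint angles; "joint_velocities": joint speeds; "joint_efforts": joint torques, N m; "eef_pos": TCP position; "ee_rot": TCP orientation; "contact_force": force on the tool from outside, world axes, zero at the start; "ft_torque": the same for the moment, N m; "gripper_width": opening from 0.0 (shut) to 1.0 (fully open); "gripper_force": force on a finger pad.
Only numpy, scipy, OpenCV 4.12 (cv2) and the standard library are available. Lean on these libraries where they do the work, as an engineer would, in place of code of your own. Each camera call takes 0.05 s, during which the arm holds its last target. There are 200 camera calls.

TASK

Set the edge burnisher on the counter to third speed. With closed fingertips, and without gripping the lever, gently push its gear lever across to the right until it lines up with the third slot (three red dots), then push it forward, away from the robot, until it is fully home in that slot. Do not let it go into any other slot on the way, leave the spools, tin, awl, block and loupe as they are, and take the hand away at the end.

Things in the scene. Friction and masses are not known exactly. Their poses are not given: they have to be found in the camera images.
- machine: edge burnisher, fixed on the counter, turned at most 20 deg: green gearbox on a grey base 170 x 190 mm, motor on its right (to y = -185 mm), wooden burnishing wheel on its left (to y = +190 mm). Origin: centre of the underside, at counter level. x = forward (away from the robot), y = left, z = up. Nothing but the lever rises above 92 mm
- gate (a point): middle of the aluminium gate plate (120 x 106 mm) on the gearbox, 91 mm above the machine's origin. A neutral channel runs across (machine y), 15 mm wide; three slots 14 mm wide cross it, each open forward and backward: first at y = +23 mm (one red dot at its forward end), second at y = 0 (two dots), third at y = -23 mm (three dots)
- across (a joint): sideways lean of the gear lever, rad: 0 = middle (second slot), +0.33 = right, in line with the third slot (its stop is at 0.34), -0.33 = left, in line with the first slot. The axis is the machine's x axis, 20 mm above the counter. The stops give a little. It stays where it is left; moving the knob takes about 1 N
- shift (a joint): fore-and-aft lean of the lever, rad: 0 = in the neutral channel, +0.34 = fully forward in a slot (stop), -0.34 = fully backward (stop). Its axis is the leaning carriage's y axis through the same pivot, (0, 0, 20 mm) in the machine's frame. The stops give a little. It stays where it is left; moving the knob takes about 1 N
- knob (a point): centre of the black knob on top of the gear lever, 165 mm from the pivot; the knob is round, 36 mm in diameter and 44 mm long along the lever, on a steel rod 10 mm thick. Upright, the centre is 185 mm above the counter; it moves 53 mm sideways from one slot to the next and 55 mm from neutral to the end of a slot
- spool_red: red thread spool, standing, diameter 40 mm, 60 mm high, loose; to be left alone. Origin: centre of the underside as it lies
- spool_tan: tan thread spool, standing, diameter 40 mm, 60 mm high, loose; to be left alone. Origin: centre of the underside as it lies
- wax_tin: round golden wax tin, diameter 62 mm, 25 mm high, loose; to be left alone. Origin: centre of the underside as it lies
- awl: awl with a brown wooden handle, lying, 145 mm long (along its y), 28 mm thick, loose; to be left alone. Origin: centre of the underside as it lies
- block_wood: beech sanding block, 60 x 110 x 35 mm, loose; to be left alone. Origin: centre of the underside as it lies
- loupe: black loupe, diameter 34 mm, 27 mm high, loose; to be left alone. Origin: centre of the underside as it lies

How it is judged:
On the way:
1. the lever is pushed across, in neutral, to the third slot (value of joint across above 0.25 rad and value of joint shift between -0.1 and 0.1 rad).
At the end, for the whole second after the job is handed in: the lever rests fully forward in the third slot (across above 0.28 rad, shift above 0.29 rad of 0.34, still), and the loose things stand within 10 mm of where they were (value of joint across above 0.28 rad and value of joint shift above 0.29 rad and velocity of joint shift between -0.05 and 0.05 rad/s and distance of each of spool_red, spool_tan, wax_tin, awl, block_wood, loupe from where it was at the start of the episode below 0.01 m); the robot touches nothing.
It fails at once if the lever goes more than half-way into a wrong slot (forward in the first or second, or backward in any) (value of joint shift below -0.16 rad or (value of joint shift above 0.16 rad and value of joint across below 0.25 rad)).
It fails at once if the lever is gripped or forced: the fingers press on it with more than 35 N (contact force between the fingers and shift above 35 N).
It fails at once if a loose bystander is shoved more than 20 mm, lifted or carried (distance of any of spool_red, spool_tan, wax_tin, awl, block_wood, loupe from where it was at the start of the episode above 0.02 m).
It also fails if it takes over 42 s, if anything falls off the work surface, if the arm or the gripper's body presses on something with over 40 N, if the wrist force passes 120 N, or if a joint passes its speed limit or range.

## Working session

There is one attempt and no reset: what is moved stays moved. The work goes in short steps, each a Python script; the robot and the scene stay as the last script left them, time stands still between calls to the robot, and variables do not carry over. Pictures are saved under pics/ and viewed, at most 10 in all, crops included, and the job is handed in when it is done.

```bash
mkdir -p pics; python3 - <<'E'
from workcell import ctrl,viewer
import cv2
for n in("scene","top"):
    im=viewer.capture(n); cv2.imwrite(f"pics/{n}0.png",im[:,:,::-1]); c=viewer.get_calibration(n); print(n,c)
s=ctrl.state();print(s["time_s"],s["eef_pos"],s["ee_rot"])
E
```

```text
scene {'mtx': array([[435.782333  ,   0.        , 247.30784499],
       [  0.        , 435.782333  , 183.41895474],
       [  0.        ,   0.        ,   1.        ]]), 'D': array([-0.13929748,  0.        ,  0.        ,  0.        ,  0.        ]), 'position': array([-0.18076689,  0.46238828,  1.09372838]), 'attitude': array([-1.33702594,  2.29063905, -0.8648341 ])}
top {'mtx': array([[449.9257031 ,   0.        , 250.76894398],
       [  0.        , 449.9257031 , 185.09313184],
       [  0.        ,   0.        ,   1.        ]]), 'D': array([-0.01288803,  0.        ,  0.        ,  0.        ,  0.        ]), 'position': array([0.37601817, 0.01237454, 1.41930148]), 'attitude': array([-2.14813991,  2.13962622, -0.12750199])}
0.1 [ 0.12668591 -0.50903247  0.19758793] [-3.11709828e+00 -3.81832707e-01 -5.04809888e-05]
```

View pics/top0.png

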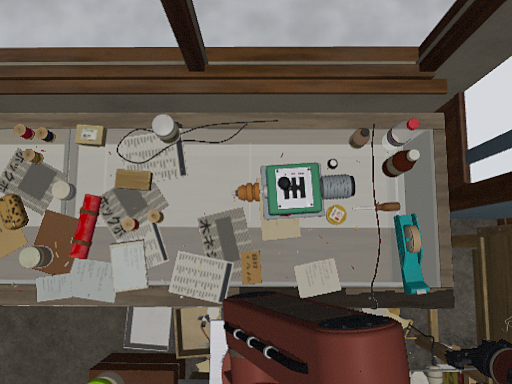

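View pics/scene0.png

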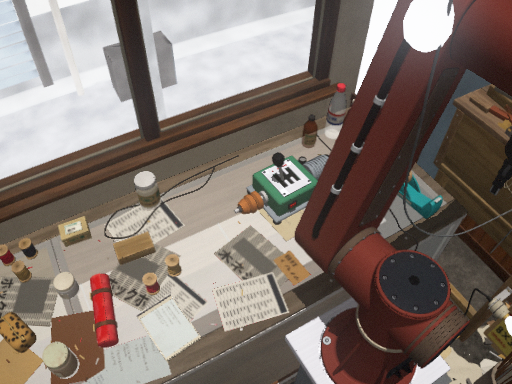

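The top view shows the green gearbox at about (292,190), the gate plate at (296,187) and the black knob near (284,184). The tin, loupe and awl stand to the right of and behind it. Next I'll measure the plate and knob.

```bash
cat > h.py <<'E'
import numpy as np,cv2
from workcell import ctrl,jaws,planner,viewer
from scipy.spatial.transform import Rotation as R
def ray(c,px):
    p=cv2.undistortPoints(np.array(px,float).reshape(-1,1,2),c["mtx"],c["D"]).reshape(-1,2)
    d=np.c_[p,np.ones(len(p))]@R.from_rotvec(c["attitude"]).as_matrix().T
    return np.array(c["position"]),d
def onplane(c,px,z):
    o,d=ray(c,px); return o+d*((z-o[2])/d[:,2])[:,None]
def proj(c,P):
    r=R.from_rotvec(c["attitude"]).inv(); t=-r.apply(c["position"])
    return cv2.projectPoints(np.array(P,float).reshape(-1,1,3),r.as_rotvec(),t,c["mtx"],c["D"])[0].reshape(-1,2)
E
python3 - <<'E'
from h import *
for n,roi in(("top",(255,150,365,225)),("scene",(225,135,345,225))):
    im=cv2.imread(f"pics/{n}0.png");c=viewer.get_calibration(n);x0,y0,x1,y1=roi
    cr=im[y0:y1,x0:x1];cv2.imwrite(f"pics/{n}_crop.png",cv2.resize(cr,None,fx=6,fy=6,interpolation=cv2.INTER_CUBIC))
    h=cv2.cvtColor(cr,cv2.COLOR_BGR2HSV)
    g=cv2.inRange(h,(60,90,40),(95,255,255)); k,_=cv2.findContours(g,0,2);k=max(k,key=cv2.contourArea)
    fill=np.zeros_like(g);cv2.drawContours(fill,[k],-1,255,-1)
    pl=cv2.bitwise_and(fill,cv2.inRange(h,(0,0,170),(180,60,255)))
    q,_=cv2.findContours(pl,0,2);q=max(q,key=cv2.contourArea)
    b=cv2.boxPoints(cv2.minAreaRect(q))+[x0,y0]
    W=onplane(c,b,.091);print(n,"plate",b.round(1).tolist(),W.round(4).tolist(),"centre",W.mean(0).round(4))
    e=[W[(i+1)%4]-W[i] for i in range(4)];print([ (round(float(np.linalg.norm(v)),4),round(float(np.degrees(np.arctan2(v[1],v[0]))),1)) for v in e])
E
```

```text
top plate [[274.7, 169.2], [309.9, 166.7], [312.7, 206.3], [277.6, 208.8]] [[0.6046, -0.0369, 0.091], [0.6125, -0.1421, 0.091], [0.4938, -0.1489, 0.091], [0.4859, -0.045, 0.091]] centre [ 0.5492 -0.0933  0.091 ]
[(0.1055, -85.7), (0.1189, -176.7), (0.1042, 94.3), (0.1189, 3.9)]Traceback (most recent call last):
  File "<stdin>", line 9, in <module>
ValueError: max() iterable argument is empty
```

View pics/top_crop.png

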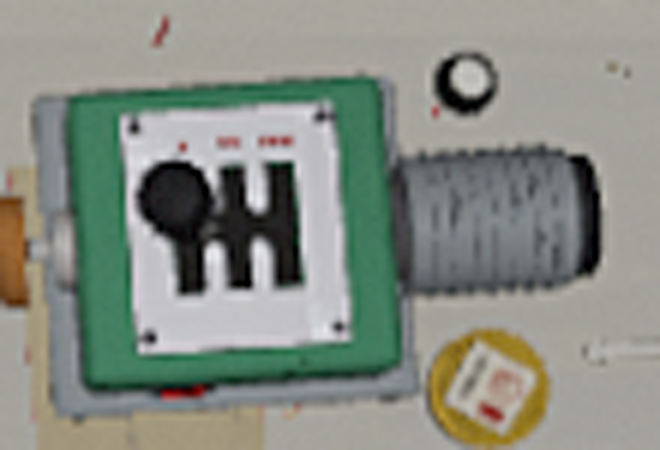

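View pics/scene_crop.png

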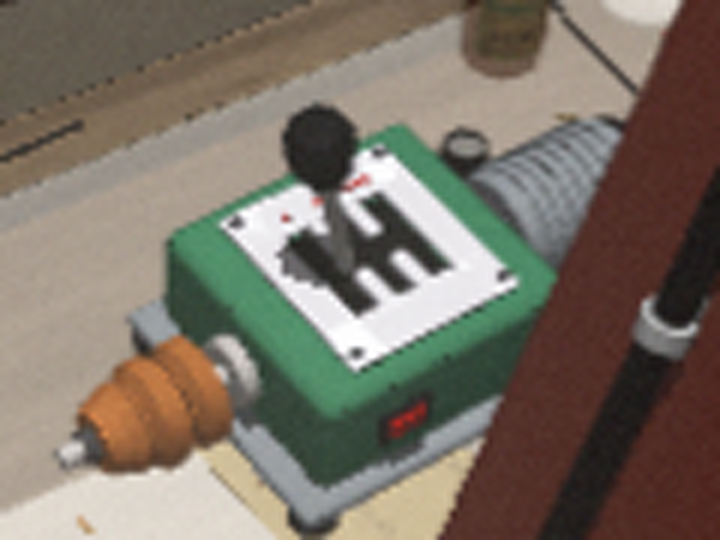

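The plate fits well at 119 x 105 mm, with its centre at (0.549, -0.093) and a yaw of about 4°. In the crops the knob centre is at (174,200) in the top view and (319,147) in the scene view, leaning left towards the first slot. I'll triangulate it and check the planned poses.

```bash
cat >> h.py <<'E'
yaw=np.radians(4.0); G=np.array([.5492,-.0933]); c_,s_=np.cos(yaw),np.sin(yaw); M=np.array([[c_,-s_],[s_,c_]])
def W(x,y,z): return np.r_[G+M@[x,y],z]      # machine -> world
def down(sg):
    y=sg*np.array([c_,s_,0]);z=np.array([0,0,-1.]);return R.from_matrix(np.c_[np.cross(y,z),y,z]).as_rotvec()
def mach(): 
    p=np.array(ctrl.state()["eef_pos"]);return np.r_[M.T@(p[:2]-G),p[2]]
def knob(px): # {cam:px}
    A=[];b=[]
    for n,p in px.items():
        o,d=ray(viewer.get_calibration(n),[p]);d=d[0]/np.linalg.norm(d[0]);Q=np.eye(3)-np.outer(d,d);A.append(Q);b.append(Q@o)
    A=np.vstack(A);b=np.hstack(b);P,r,*_=np.linalg.lstsq(A,b,rcond=None);return np.r_[M.T@(P[:2]-G),P[2]],np.sqrt(r)
E
python3 - <<'E'
from h import *
print(knob({"top":(284,183.3),"scene":(278.2,159.5)}))
for sg in(1,-1):
    for p in(W(0,.11,.32),W(0,.11,.152),W(-.05,-.06,.142),W(.05,-.06,.142)): print(sg,np.round(planner.inverse_kinematics(p,down(sg)),2))
print(mach(),ctrl.state()["contact_force"])
E
```

```text
(array([0.00210052, 0.03333712, 0.18128319]), array([0.00124017]))
1 [-0.1   0.29  0.17  1.44  0.    1.4 ]
1 [-0.1   0.35 -0.19  1.03  0.    1.4 ]
1 [-0.44  0.33 -0.25  0.99  0.    1.06]
1 [-0.36  0.51  0.03  1.09  0.    1.14]
-1 [-0.1   0.29  0.17  1.44  0.   -1.75]
-1 [-0.1   0.35 -0.19  1.03  0.   -1.75]
-1 [-0.44  0.33 -0.25  0.99  0.   -2.08]
-1 [-0.36  0.51  0.03  1.09  0.   -2.  ]
[-0.4504849  -0.38524668  0.19758793] [-0.85960933 -0.6759625   0.75299511]
```

The knob is at machine (0.002, 0.033, 0.181), so the lever leans left at about -0.2 rad, in neutral. Now I'll push it across.

```bash
python3 - <<'E'
from h import *
jaws.gripper_to(0.0)
p=np.array(ctrl.state()["eef_pos"]);ctrl.move_linear([p[0],p[1],.32],vel=.2)
ctrl.move_ptp(W(0.002,.11,.32),down(1))
ctrl.move_linear(W(0.002,.10,.152),vel=.15)
ctrl.wait(.3)
for y,f in((.06,6),(.02,8),(-.06,7)):
    r=ctrl.move_linear(W(0.002,y,.152),vel=.035,stop_force=f); s=ctrl.state(); print(r,mach().round(4),s["contact_force"].round(2),s["time_s"])
    if r: break
for n in("top","scene"): cv2.imwrite(f"pics/{n}1.png",viewer.capture(n)[:,:,::-1])
cv2.imwrite("pics/both1.png",np.hstack([cv2.resize(cv2.imread(f"pics/{n}1.png")[y:y+90,x:x+110],None,fx=3.6,fy=3.6,interpolation=2) for n,x,y in(("top",255,145),("scene",225,120))]))
E
```

```text
False [0.002  0.0602 0.152 ] [ 1.   -0.16  0.9 ] 6.875
False [0.002  0.0201 0.152 ] [ 0.77 -1.1   0.76] 8.1667
True [ 0.0015 -0.039   0.1514] [0.23 5.63 4.96] 9.7333
```

View pics/both1.png

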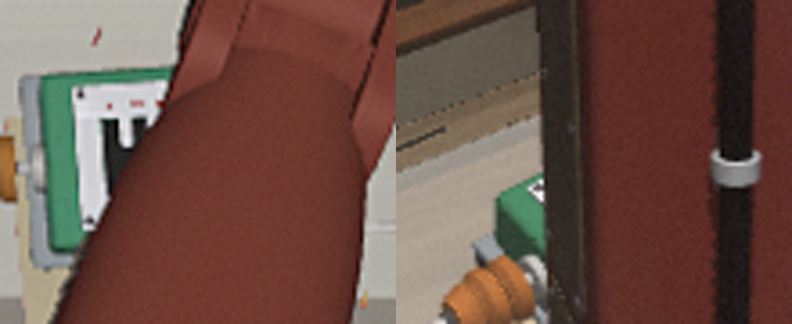

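The arm hides the lever in both views. The push stopped at y = -0.039 with a sideways reaction of about 6 N. I'll back off and look.

```bash
python3 - <<'E'
from h import *
ctrl.move_linear(W(0.002,.03,.152),vel=.1)
ctrl.move_linear(W(-.09,.03,.152),vel=.15)
for n in("top","scene","wrist"): cv2.imwrite(f"pics/{n}2.png",viewer.capture(n)[:,:,::-1])
print(viewer.get_calibration("wrist"),ctrl.state()["time_s"])
a=cv2.resize(cv2.imread("pics/wrist2.png"),(400,300))
b=[cv2.resize(cv2.imread(f"pics/{n}2.png")[y:y+75,x:x+100],(400,300),interpolation=2) for n,x,y in(("top",260,145),("scene",235,130))]
cv2.imwrite("pics/m2.png",np.vstack([np.hstack(b),np.hstack([a,a*0])]))
E
```

```text
{'mtx': array([[273.91074783,   0.        , 262.30580119],
       [  0.        , 273.91074783, 189.09856562],
       [  0.        ,   0.        ,   1.        ]]), 'D': array([-0.04463922,  0.        ,  0.        ,  0.        ,  0.        ]), 'position': array([0.45322721, 0.00060608, 0.32906586]), 'attitude': array([2.85797176, 0.10111201, 0.01296822])} 11.5917
```

View pics/m2.png

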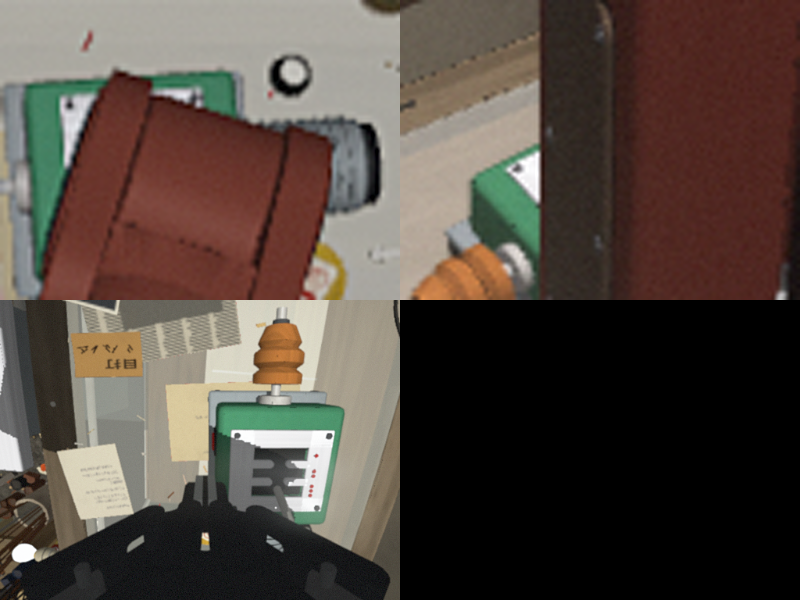

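The wrist view shows the rod leaning right, towards the three-dot slot, but the knob is hidden behind the gripper. I'll look from the right-rear side.

```bash
python3 - <<'E'
from h import *
ctrl.move_linear(W(-.09,-.11,.152),vel=.2)
c=viewer.get_calibration("wrist");im=viewer.capture("wrist")[:,:,::-1];cv2.imwrite("pics/wrist3.png",im)
im=im.copy()
for a,s in((.34,0),(.25,0),(.33,.34),(0,0)):
    k=np.array([np.sin(s),-np.sin(a)*np.cos(s)])*.165; P=W(k[0],k[1],.02+.165*np.cos(a)*np.cos(s)); u=proj(c,P)[0];print(a,s,u.round(1))
print(ctrl.state()["time_s"]);cv2.imwrite("pics/wrist3b.png",cv2.resize(im,(800,600)))
E
```

```text
0.34 0 [422.5 141.7]
0.25 0 [430.9 116. ]
0.33 0.34 [503.6 133.7]
0 0 [449.   30.2]
12.4917
```

View pics/wrist3b.png

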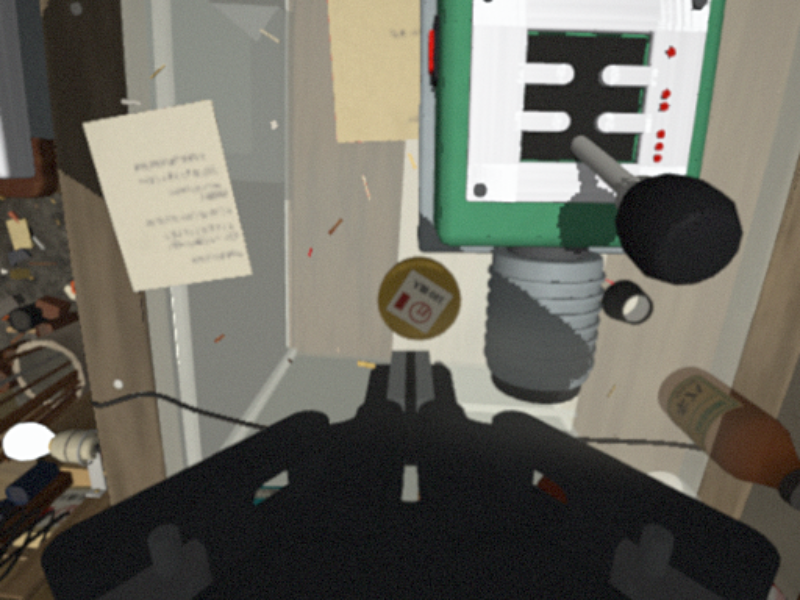

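The knob is at about (435,146) px, against (422,142) predicted for across 0.34 and shift 0. The lever is therefore in line with slot three, with shift at about +0.05. Now I'll push it forward.

```bash
python3 - <<'E'
from h import *
ctrl.move_linear(W(-.06,-.054,.142),vel=.12); ctrl.wait(.3)
for x,f in((-.02,6),(.07,8)):
    r=ctrl.move_linear(W(x,-.054 if x<0 else -.051,.142),vel=.035,stop_force=f); s=ctrl.state(); print(r,mach().round(4),s["contact_force"].round(2),s["time_s"])
    if r: break
ctrl.move_linear(W(-.06,-.052,.142),vel=.12)
ctrl.move_linear(W(-.09,-.11,.152),vel=.15)
im=viewer.capture("wrist")[:,:,::-1];cv2.imwrite("pics/wrist4.png",cv2.resize(im,(800,600)));print(ctrl.state()["time_s"])
E
```

```text
False [-0.0202 -0.054   0.142 ] [-1.33 -0.41 -0.01] 14.7667
True [ 0.0443 -0.0519  0.1414] [-5.61 -2.45  8.72] 16.4917
18.15
```

View pics/wrist4.png

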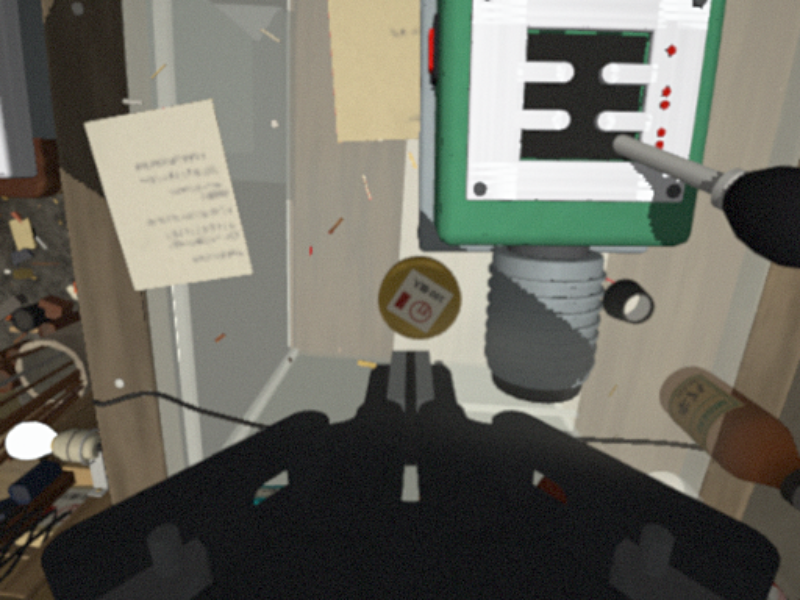

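The lever is now forward in slot three, with the knob near (509,138) px against a predicted (504,134). The loupe and tin haven't moved. I'll retreat so the fixed cameras can check the depth.

```bash
python3 - <<'E'
from h import *
ctrl.move_linear(W(-.09,-.11,.32),vel=.2)
ctrl.set_joints([-1.466,.291,-.153,1.127,0,1.431])
out=[]
for n,x,y in(("top",260,145),("scene",235,120)):
    im=viewer.capture(n)[:,:,::-1];cv2.imwrite(f"pics/{n}5.png",im);c=viewer.get_calibration(n)
    out.append(cv2.resize(im[y:y+75,x:x+100],(400,300),interpolation=2))
    for a,s in((.33,.34),(.33,.28)):
        P=W(.165*np.sin(s),-.165*np.sin(a)*np.cos(s),.02+.165*np.cos(a)*np.cos(s));print(n,s,((proj(c,P)[0]-[x,y])*4).round(1))
cv2.imwrite("pics/m5.png",np.hstack(out));print(ctrl.state()["time_s"])
E
```

```text
top 0.34 [208.7  74.7]
top 0.28 [211.7  87.1]
scene 0.34 [217.3  87.3]
scene 0.28 [226.   91.1]
20.9583
```

View pics/m5.png

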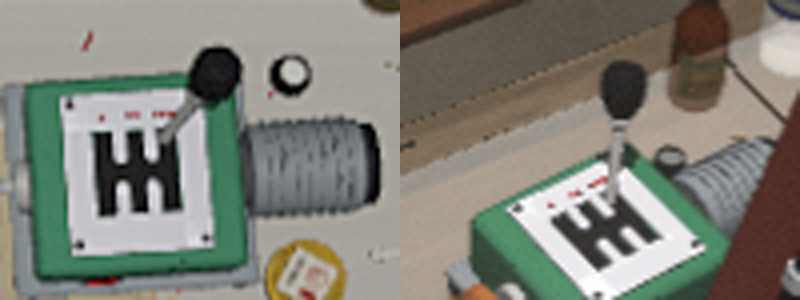

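The top view puts the knob at crop (215,74), against (209,75) predicted for shift 0.34 and row 87 for shift 0.28. The lever is fully home in the third slot and the hand is clear.

```bash
python3 -c "
from workcell import ctrl
print(ctrl.hand_in())"
```

```text
the job is handed in; nothing more can be done
None
```

I pushed the gear lever across in neutral and then fully forward into the third slot, took the hand away and handed the job in after about 21 s; the tin and loupe look unmoved, the other loose things I didn't check individually, and the hand-in gave no verdict.

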